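# Put the mixed-up desk things back on their own places

## Robot

A 6-joint arm with a two-finger parallel gripper is mounted at the origin on the work surface. World frame = base frame: x ahead of the robot, y to its left, z up, the work surface at z = 0. Lengths are in m, angles in degrees, forces in N, time in s.
With the tool pointing down it reaches from about 0.4 to 0.825 m from the base axis. Payload 7 kg.
Tool frame: the origin (TCP) lies midway between the tips of the shut fingers; the grasp point (between the pads) lies 19 mm behind it; z points along the fingers, y is the line along which they close (so a half turn about z gives the same grasp; the last joint's range is limited). The gripper opens to 88 mm and grips with 3 to 60 N. Pads are 19 mm wide; open, the fingers measure 130 mm over their backs; the gripper's body (78 mm by 193 mm) begins 47 mm behind the grasp point.
Start: joints at [16.507, 20.546, 0.682, 0, -70.136, -16.507], TCP at [0.675, -0, 0.227] pointing down, gripper open.
Joint ranges: [-176.03, 176.03], [-82.01, 121.73], [-58.28, 71.71], [-173.87, 95.51], [-174.79, -0.11], [-173.66, 173.66]. Speed limits (degrees/s): [136.94, 136.94, 172.46, 180, 180, 180].

## Interface

Orientations are given as [roll, pitch, yaw] about the fixed x, y, z axes, in that order (R = Rz(yaw) Ry(pitch) Rx(roll)).
In Python, from plant import r gives the robot as it stands.
- The arm moves only by the tool carry_out, never from a script. Its argument "deltas" is a list of rows, each a list of 3 entries, a list of its own where there are three numbers: the opening, from 0 (shut) to 1 (fully open), then the shift along the tool's x, y, z in mm, then the turn, a rotation vector about the tool's x, y, z in rad. In form: [[gripper, [tx, ty, tz], [rx, ry, rz]], ...]. A call has 1 to 12 rows; each row is the pose to reach, as a shift and turn from the pose commanded when the call began, along the tool's axes at that moment; what a row does not reach only later rows make up. A row lasts 1/10 s, in which the tool goes at most 50 mm and 8.59 degrees, less where a joint would pass 70% of its speed; a pose out of reach is approached as far as the arm can. A call with a gripper value outside its range is refused whole. The fingers move at their own pace and stop on an object; "squeeze" is the grip in N (left out, the last holds). Time passes only in rows, so rows that repeat a pose let the fingers close. It gives the time, the measured TCP pose, the force, the opening and the grip force at its end, in the units of the state.
- r.get_state(): the state, without advancing time (a new reading comes with each control period).
- r.capture(name): name is "scene" or "side" or "wrist"; returns (picture, depth): 400x640x3 uint8, red, green, blue; 400x640 float32, m along the optical axis (not along the pixel's ray), 0 where there is no reading.
- r.get_calibration(name): a dict with "fov_y" (degrees; the focal length in pixels is half the picture's height over the tangent of half this angle, whatever the lens; pixels are square), "cx", "cy" (the principal point, pixels), "view" (4x4, takes a point from world to camera coordinates). Camera axes: x right, y down, z forward; pixel columns grow to the right and rows downward; lengths in m; the calibration is good to about 2 mm. A picture is of the moment at which its call begins: read the wrist's pose just before it. get_calibration takes no time and is no camera call; for the wrist camera it gives the pose at the moment of the call.
- r.close_job(): hands the job in; it is judged then, once.
The state is a dict: "time_s": time; "joints": joint angles; "qd": joint speeds; "joint_torque": joint torques, N m; "tcp_pos": TCP position; "eef_rot": TCP orientation; "contact_force": force on the tool from outside, world axes, zero at the start; "moment": the same for the moment, N m; "gripper_width": finger opening in m; "gripper_force": force on a finger pad.
Only numpy, scipy, OpenCV 4.12 (cv2) and the standard library are available. Lean on these libraries where they do the work, as an engineer would, in place of code of your own. Each camera call takes 0.05 s, during which the arm holds its last target. There are 200 camera calls.

## Task

Things on this desk have ended up in one another's places. See that each stands in the middle of its own place: the steel tumbler on the slate coaster, the potted cactus in the terracotta saucer, the earbuds case lying flat on the wireless charging pad and the tape dispenser lengthwise in the beech tray; park one on a bare bit of desk if you need room. Keep the cactus and the tumbler upright, set things down rather than drop them, and leave the eraser and the stapler where they lie.

Things in the scene. Friction and masses are not known exactly. Their poses are not given: they have to be found in the camera images.
- tumbler: Loose stainless-steel tumbler, plain straight round cup without handle, open at the top, 66 mm diameter, 95 mm high, wall 2.5 mm, about 0.16 kg. Origin at the centre of its underside, z up. At the start it stands on the charging pad.
- cactus: Loose small ball cactus in a straight-sided white round ceramic pot: pot 66 mm diameter, 60 mm high (grip the pot); the cactus, at most 60 mm across, rises to 98 mm above the pot's underside; about 0.28 kg. Origin at the centre of the pot's underside, z up. Starts either in its own saucer or on the coaster.
- earbuds: Loose white earbuds charging case, a rounded closed box lying flat, 62 mm (x) by 46 mm (y) by 25 mm high (z up), about 0.055 kg. Origin at the centre of its underside. At the start it lies either on the coaster or in the saucer, whichever the cactus does not stand on. It may lie at any yaw on the charging pad.
- dispenser: Loose teal tape dispenser, 124 mm long (x), 52 wide (y), 66 high (z up), 0.3 kg. Base 18 mm high; on it two round 60 mm side cheeks, flat outer faces 52 mm apart, tape roll between, centred 18 mm from the origin towards -x, 36 mm up (grip here, across y); cutter nose at +x. Origin: centre of underside. Starts on bare desk; that spot is free once it is gone.
- coaster: Fixed square dark slate coaster, 100 by 100 mm, 6 mm thick, flat top. Origin at the centre of its underside on the desk, sides along its x and y. The tumbler's place.
- saucer: Fixed round terracotta plant saucer, 112 mm outer diameter at the rim, 12 mm high; flat inner floor 6 mm above the desk and about 94 mm in diameter, so the rim stands 6 mm above that floor. Origin at the centre of its underside on the desk. The cactus's place.
- charger: Fixed round black wireless charging pad without a cable (the battery kind), 100 mm diameter, 6 mm thick, flat top with a thin white ring. Origin at the centre of its underside on the desk. The earbuds case's place.
- tray: Fixed shallow beech tray, outside 162 mm (x) by 92 mm (y), 12 mm high; flat inner floor 150 by 80 mm, 6 mm above the desk, with a lip 6 mm high and 6 mm wide all round. Origin at the centre of its underside on the desk. The tape dispenser's place, its length along the tray's x, either way round. Empty at the start.
- eraser: Bystander: loose green silicone eraser lying flat on the desk, 58 mm (x) by 24 mm (y) by 13 mm high. Origin at the centre of its underside. Leave it where it is.
- stapler: Bystander: loose black desk stapler standing on its base, about 114 mm long (x), 34 mm wide (y), 50 mm high. Origin at the centre of its underside. Leave it where it is.
Not all that is in view belongs to the job. Of the things that look like the dispenser, take the one that is farthest to the robot's left at the start.

How it is judged (in metres and radians):
At the end, for the whole second after the job is handed in: Tumbler on coaster, cactus in saucer, earbuds case on charging pad, dispenser in tray: centres within 15 mm of the place's, flat on it (tilt under 0.1 rad), dispenser within 15 degrees of the tray's length, all released and at rest; eraser and stapler moved less than 20 mm (horizontal distance between tumbler and coaster below 0.015 m and z of tumbler in the frame of coaster between 0.003 and 0.01 m and angle between each of tumbler, cactus, earbuds, dispenser's own z axis and vertical below 0.1 rad and linear speed of each of tumbler, cactus, earbuds, dispenser below 0.02 m/s and angular speed of each of tumbler, cactus, earbuds, dispenser below 0.2 rad/s and contact force between each of tumbler, cactus, earbuds, dispenser and the fingers below 0.1 N and horizontal distance between cactus and saucer below 0.015 m and z of cactus in the frame of saucer between 0.003 and 0.01 m and horizontal distance between earbuds and charger below 0.015 m and z of earbuds in the frame of charger between 0.003 and 0.01 m and horizontal distance between dispenser and tray below 0.015 m and z of dispenser in the frame of tray between 0.003 and 0.01 m and angle between the x axis of dispenser and the x axis of tray, either way round below 0.26 rad and distance of each of eraser, stapler from where it was at the start of the episode below 0.02 m); the robot touches nothing.
It fails at once if the cactus or the tumbler is tipped more than 0.6 rad (35 degrees) (angle between any of cactus, tumbler's own z axis and vertical above 0.6 rad).
It fails at once if one of the four things is let go or dropped with its underside more than 35 mm above the desk ((height (world z) of tumbler above 0.035 m and contact force between tumbler and the fingers below 0.05 N) or (height (world z) of cactus above 0.035 m and contact force between cactus and the fingers below 0.05 N) or (height (world z) of earbuds above 0.035 m and contact force between earbuds and the fingers below 0.05 N) or (height (world z) of dispenser above 0.035 m and contact force between dispenser and the fingers below 0.05 N)).
It fails at once if the eraser or the stapler is moved more than 20 mm (distance of any of eraser, stapler from where it was at the start of the episode above 0.02 m).
It also fails if it takes over 128 s, if anything falls off the work surface, if the arm or the gripper's body presses on something with over 40 N, if the wrist force passes 120 N, or if a joint passes its speed limit or range.

## Working session

There is one attempt and no reset: what is moved stays moved. The work goes in short steps, Python scripts to look and compute and a tool call to move; the robot and the scene stay as the last step left them, time stands still between calls to the robot, and variables do not carry over. Pictures are saved under pics/ and viewed, at most 14 in all, crops included, and the job is handed in when it is done.

Besides the shell and the picture viewer there is one more tool, called after "Call:" as name([rows], argument=value, ...), one row to a line, values as JSON. carry_out: Moves the arm, as the interface text tells. Its arguments: {"type":"object","properties":{"deltas":{"type":"array"},"squeeze":{"type":"number"}},"required":["deltas"]}

```bash
ls; mkdir -p pics
cat > h.py <<'E'
import numpy as np, cv2
from plant import r
def cap(n):
    c=r.get_calibration(n); im,d=r.capture(n); return im,d,c
def cloud(d,c):
    h,w=d.shape; f=h/2/np.tan(np.radians(c["fov_y"])/2)
    v,u=np.mgrid[:h,:w]
    P=np.stack([(u-c["cx"])/f*d,(v-c["cy"])/f*d,d],-1)
    T=np.linalg.inv(np.array(c["view"]))
    P=P@T[:3,:3].T+T[:3,3]; P[d<=0]=np.nan
    return P
E
python3 - <<'E'
from h import *
for n in("scene","side"):
    im,d,c=cap(n); cv2.imwrite(f"pics/{n}0.png",im[...,::-1]); np.save(f"pics/{n}0.npy",cloud(d,c)); np.save(f"pics/{n}0im.npy",im)
    print(n,c)
print(r.get_state())
E
```

```text
pics
scene {'fov_y': 42.57460576133375, 'cx': 316.4429428094922, 'cy': 200.61261553560107, 'view': array([[ 0.85099908,  0.52513109,  0.00615722, -0.48861178],
       [ 0.30551259, -0.48549293, -0.81912067, -0.13682108],
       [-0.42715644,  0.69895204, -0.57358819,  1.67769047],
       [ 0.        ,  0.        ,  0.        ,  1.        ]])}
side {'fov_y': 57.031688466148246, 'cx': 319.6112786814953, 'cy': 193.39453931374607, 'view': array([[ 0.89866083, -0.43858293, -0.00732945, -0.51184164],
       [-0.33765441, -0.68099814, -0.64979307,  0.22850786],
       [ 0.2799968 ,  0.5864184 , -0.76007582,  0.74092504],
       [ 0.        ,  0.        ,  0.        ,  1.        ]])}
{'time_s': 0.1, 'joints': array([ 1.65061354e+01,  2.05892029e+01,  6.39765835e-01, -1.66200485e-02,
       -7.01361566e+01, -1.65064556e+01]), 'qd': array([ 0.021155  , -0.10727959,  0.2229255 ,  0.09218737,  0.05108238,
       -0.10746523]), 'joint_torque': array([-1.42273191e-03, -5.84165347e+01,  2.93752134e+01,  7.01551259e+00,
        1.01412315e-02, -6.66964229e-05]), 'tcp_pos': array([ 6.74570476e-01, -4.09166852e-05,  2.25704405e-01]), 'eef_rot': array([ 1.79913494e+02, -9.34047427e-03, -9.00059720e+01]), 'contact_force': array([1.20477679, 0.32588515, 0.17124848]), 'moment': array([-0.01244731, -0.01308687, -0.00550923]), 'gripper_force': 0.0, 'gripper_width': 0.08770896266282671}
```

View pics/scene0.png

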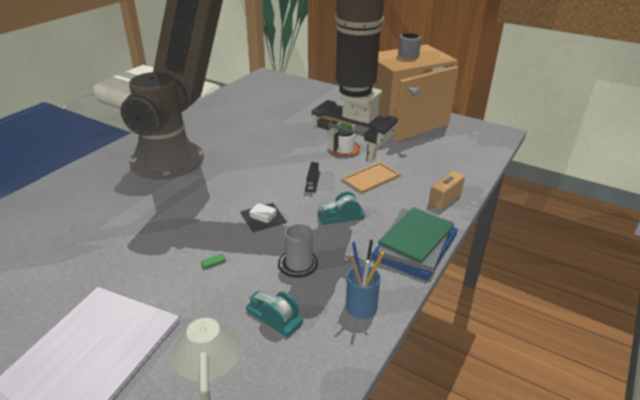

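View pics/side0.png

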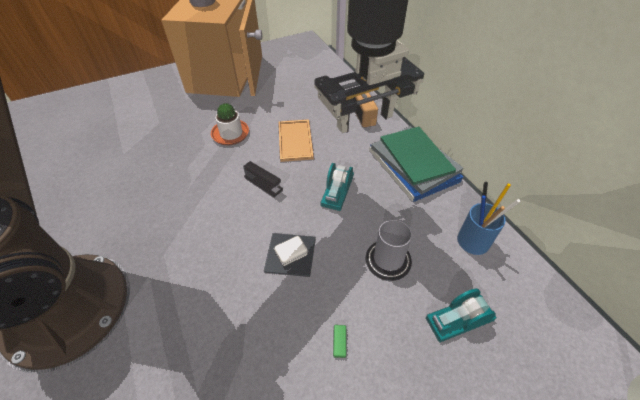

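Scene picture: cactus already in the saucer (345,142), tray (371,177), stapler (313,178), earbuds on the coaster (263,214), tumbler on the charger (298,250), eraser (213,261). Dispenser lookalikes: A (341,210) and B (275,308). In the side picture these are A (337,187) and B (463,315). I'll measure everything next.

```bash
cat >> h.py <<'E'
def blobs(P,lo,hi,box=(0.25,0.95,-0.6,0.6),minpts=60,cell=0.004):
    """height-band occupancy, connected comps -> centre, minAreaRect"""
    Q=P.reshape(-1,3); m=np.isfinite(Q[:,0])&(Q[:,2]>lo)&(Q[:,2]<hi)&(Q[:,0]>box[0])&(Q[:,0]<box[1])&(Q[:,1]>box[2])&(Q[:,1]<box[3])
    Q=Q[m]; g=np.zeros((int((box[1]-box[0])/cell)+3,int((box[3]-box[2])/cell)+3),np.uint8)
    ij=((Q[:,:2]-[box[0],box[2]])/cell).astype(int)+1; g[ij[:,0],ij[:,1]]=1
    g2=cv2.morphologyEx(g,cv2.MORPH_CLOSE,np.ones((3,3),np.uint8))
    n,l=cv2.connectedComponents(g2); L=l[ij[:,0],ij[:,1]]; out=[]
    for k in range(1,n):
        q=Q[L==k]
        if len(q)>=minpts: out.append((q,cv2.minAreaRect((q[:,:2]*1000).astype(np.float32))))
    return out
E
python3 - <<'E'
from h import *
for n in("scene","side"):
    P=np.load(f"pics/{n}0.npy"); print(n)
    px={"scene":dict(tray=(371,177),cof=(345,150),stap=(313,178),A=(341,210),ear=(263,214),tum=(298,235),pad=(298,268),er=(213,261),B=(275,308)),
        "side":dict(tray=(295,140),A=(337,187),stap=(262,178),ear=(291,250),coast=(272,262),er=(340,340),B=(463,315),cac=(228,125))}[n]
    for k,(u,v) in px.items(): print(k,np.round(P[v,u],3))
P=np.concatenate([np.load(f"pics/{n}0.npy").reshape(-1,3) for n in("scene","side")])
for lo,hi in((0.003,0.12),):
    for q,rc in blobs(P,lo,hi): print(len(q),np.round(rc[0]),np.round(rc[1]),round(rc[2]),"zmax",round(np.percentile(q[:,2],99),3))
E
```

```text
scene
tray [ 0.615  0.257 -0.   ]
cof [0.475 0.341 0.014]
stap [0.502 0.097 0.043]
A [0.648 0.005 0.041]
ear [ 0.472 -0.108  0.029]
tum [ 0.625 -0.169  0.063]
pad [ 0.658 -0.221  0.011]
er [ 0.468 -0.31   0.011]
B [ 0.716 -0.394  0.063]
side
tray [0.613 0.249 0.007]
A [0.62  0.007 0.045]
stap [0.469 0.118 0.042]
ear [ 0.454 -0.097  0.031]
coast [ 0.41  -0.092  0.007]
er [ 0.463 -0.304  0.01 ]
B [ 0.68  -0.374  0.047]
cac [0.451 0.334 0.058]
3822 [ 431. -555.] [243. 114.] 7 zmax 0.021
2404 [456. -90.] [101. 106.] 58 zmax 0.032
1580 [456. 363.] [109. 113.] 6 zmax 0.102
619 [ 462. -304.] [58. 31.] 59 zmax 0.015
1052 [475. 134.] [ 36. 118.] 24 zmax 0.049
1484 [508. 565.] [ 70. 145.] 90 zmax 0.119
1906 [616. 253.] [171.  98.] 70 zmax 0.013
1047 [598. 551.] [119.  30.] 63 zmax 0.119
1972 [636.  26.] [124.  66.] 49 zmax 0.065
3599 [ 640. -197.] [ 99. 102.] 50 zmax 0.101
3679 [ 692. -375.] [ 66. 127.] 83 zmax 0.065
7846 [854.  13.] [169. 224.] 2 zmax 0.052
3161 [ 839. -242.] [74. 75.] 12 zmax 0.117
1385 [850. 267.] [126.  58.] 72 zmax 0.068
```

Run:
```python
from h import *
a=np.load("pics/scene0im.npy")[...,::-1]
cr=[cv2.resize(a[v-40:v+40,u-50:u+50],(400,320),interpolation=cv2.INTER_CUBIC) for u,v in((341,208),(275,308))]
s=np.load("pics/side0im.npy")[...,::-1]
cr2=[cv2.resize(a[150:230,397:497],(400,240)),cv2.resize(s[140:220,285:385],(400,240))]
cv2.imwrite("pics/crop1.png",np.vstack([np.hstack(cr),np.hstack(cr2)]))
```

```text
(no output)
```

View pics/crop1.png

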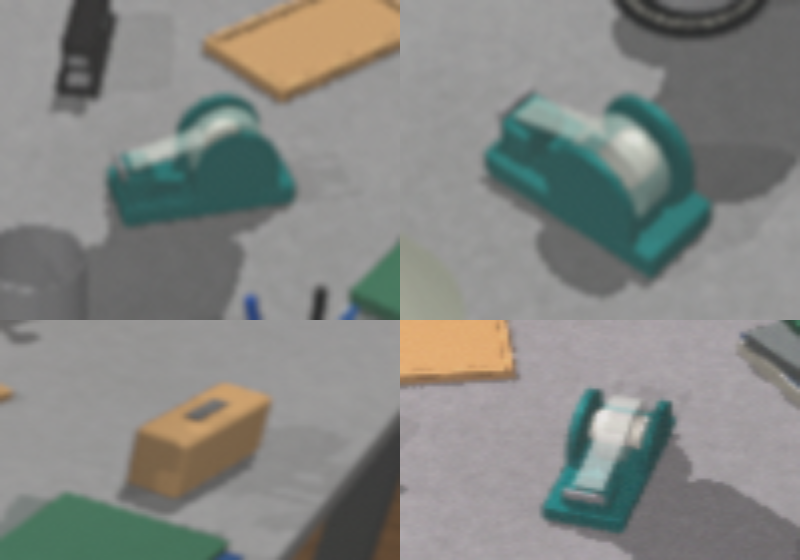

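A at (341,210) is teal and the leftmost of the two (y≈+0.02, against −0.38 for B). The orange box (447,190) is not a dispenser, so I take A. A wrist view comes next for precision.

Run:
```python
from h import *
im,d,c=cap("wrist"); P=cloud(d,c); cv2.imwrite("pics/w0.png",im[...,::-1]); np.save("pics/w0.npy",P)
print(np.linalg.inv(c["view"]).round(3),c["fov_y"])
for q,rc in blobs(P,0.003,0.1): print(len(q),np.round(rc[0]),np.round(rc[1]),round(rc[2]),"zmax",round(np.percentile(q[:,2],99),3))
```

```text
[[-1.     0.002 -0.001  0.674]
 [ 0.001  0.962  0.274 -0.074]
 [ 0.001  0.274 -0.962  0.385]
 [ 0.     0.     0.     1.   ]] 61.62981744307111
9177 [460. -94.] [105. 134.] 56 zmax 0.033
647 [492.  94.] [32. 24.] 41 zmax 0.05
1890 [596. 190.] [106.  50.] 0 zmax 0.014
5707 [639.  26.] [124.  68.] 46 zmax 0.066
2729 [ 638. -158.] [ 46. 115.] 90 zmax 0.075
22958 [848.   2.] [169. 197.] 6 zmax 0.052
208 [823. 216.] [ 9. 22.] 47 zmax 0.029
```

View pics/w0.png

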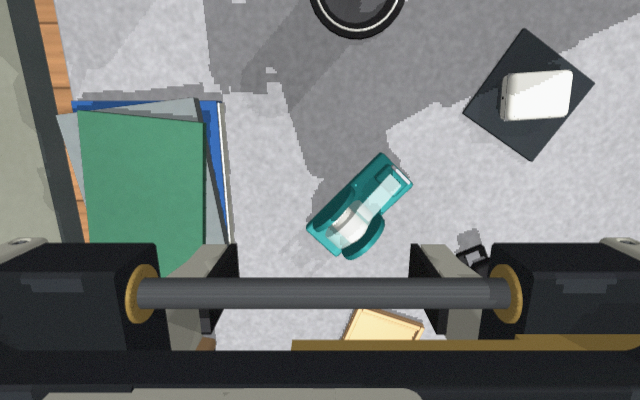

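The wrist view shows dispenser A at (360,205) with its nose to the upper right and its cheeks to the lower left. The earbuds case is on the coaster at (536,95), and the charger's edge is at (357,20). I'll fit with edge pixels filtered out.

Run:
```python
from h import *
S={}
for n in("scene0","side0","w0"):
    P=np.load(f"pics/{n}.npy"); z=np.nan_to_num(P[...,2],nan=9)
    rng=cv2.dilate(z,np.ones((3,3)))-cv2.erode(z,np.ones((3,3)))
    Q=P.copy(); Q[rng>0.012]=np.nan; S[n]=Q.reshape(-1,3)
def rep(name,box,lo,hi):
    for n,Q in S.items():
        m=np.isfinite(Q[:,0])&(Q[:,0]>box[0])&(Q[:,0]<box[1])&(Q[:,1]>box[2])&(Q[:,1]<box[3])&(Q[:,2]>lo)&(Q[:,2]<hi)
        q=Q[m]
        if len(q)<15: continue
        rc=cv2.minAreaRect((q[:,:2]*1000).astype(np.float32)); cc=cv2.minEnclosingCircle((q[:,:2]*1000).astype(np.float32))
        print(name,n,len(q),np.round(rc[0]),np.round(rc[1]),round(rc[2],1),"circ",np.round(cc[0]),round(cc[1]),"z",np.round(np.median(q[:,2]),4))
d=(.55,.72,-.06,.11)
rep("dispall",d,.006,.08); rep("dispcheek",d,.05,.08); rep("dispmid",d,.03,.08); rep("displow",d,.006,.025)
rep("earTop",(.38,.53,-.17,-.01),.022,.05); rep("coaster",(.37,.54,-.18,0),.003,.05)
rep("tumTop",(.57,.72,-.28,-.12),.085,.12);rep("tumAll",(.57,.72,-.28,-.12),.03,.12); rep("charger",(.55,.73,-.29,-.1),.003,.012)
rep("tray",(.5,.72,.15,.36),.003,.03); rep("saucer",(.38,.53,.28,.43),.004,.02); rep("pot",(.38,.53,.28,.43),.03,.058); rep("potTop",(.38,.53,.28,.43),.045,.11);
```

```text
dispall scene0 614 [635.  28.] [119.  60.] 43.7 circ [639.  23.] 61 z 0.0322
dispall side0 448 [621.  17.] [89. 48.] 45.8 circ [621.  16.] 48 z 0.0363
dispall w0 3938 [634.  30.] [120.  51.] 45.6 circ [634.  30.] 64 z 0.045
dispcheek scene0 155 [648.  40.] [43. 59.] 42.3 circ [648.  39.] 33 z 0.0581
dispcheek side0 100 [638.  34.] [42. 47.] 46.0 circ [640.  35.] 28 z 0.0607
dispcheek w0 1521 [644.  41.] [57. 51.] 45.8 circ [646.  42.] 36 z 0.0607
dispmid scene0 327 [631.  23.] [102.  59.] 47.8 circ [637.  20.] 53 z 0.0487
dispmid side0 252 [622.  18.] [87. 48.] 45.8 circ [623.  18.] 45 z 0.0465
dispmid w0 2843 [630.  26.] [104.  51.] 45.4 circ [630.  28.] 55 z 0.051
displow scene0 253 [637.  27.] [119.  57.] 43.7 circ [639.  23.] 61 z 0.0151
displow side0 187 [614.  10.] [67. 47.] 46.8 circ [612.   9.] 37 z 0.0174
displow w0 1066 [634.  30.] [120.  50.] 45.4 circ [634.  30.] 64 z 0.0185
earTop scene0 203 [461. -94.] [57. 43.] 9.4 circ [461. -95.] 32 z 0.028
earTop side0 444 [454. -93.] [56. 41.] 2.8 circ [454. -92.] 33 z 0.0301
earTop w0 2739 [455. -89.] [62. 44.] 3.6 circ [454. -90.
[... 821 characters left out ...]
. 174.] 89.8 circ [ 640. -144.] 90 z 0.0067
tray scene0 529 [611. 267.] [182. 217.] 14.8 circ [607. 265.] 133 z 0.0051
tray side0 1104 [603. 252.] [206. 215.] 87.3 circ [605. 271.] 135 z 0.0058
tray w0 1722 [600. 190.] [115.  47.] 1.1 circ [601. 189.] 58 z 0.0071
saucer scene0 89 [486. 353.] [101.  45.] 66.9 circ [473. 359.] 51 z 0.0079
saucer side0 279 [454. 356.] [ 88. 104.] 74.4 circ [455. 366.] 54 z 0.0067
pot scene0 59 [477. 343.] [40. 15.] 30.9 circ [475. 345.] 20 z 0.0449
pot side0 117 [455. 340.] [17. 52.] 84.6 circ [456. 347.] 26 z 0.0461
potTop scene0 106 [473. 349.] [40. 34.] 14.7 circ [471. 351.] 23 z 0.0631
potTop side0 352 [456. 351.] [39. 57.] 83.5 circ [457. 359.] 30 z 0.0673
```

Call:
carry_out([
  [1,[-50,20,-20],[0,0,0]],
  [1,[-100,40,-40],[0,0,0]],
  [1,[-150,60,-60],[0,0,0]],
  [1,[-190,75,-60],[0,0,0]],
  [1,[-190,75,-60],[0,0,0]],
  [1,[-190,75,-60],[0,0,0]],
], squeeze=25)

```text
time_s: 0.75
tcp_pos: [0.5992, 0.1922, 0.2868]
eef_rot: [-180.0, 0.0, -89.8]
contact_force: [1.2, -0.3, -0.4]
gripper_width: 0.0872
gripper_force: 0.0
```

Run:
```python
from h import *
im,d,c=cap("wrist"); P=cloud(d,c); cv2.imwrite("pics/w1.png",im[...,::-1]); np.save("pics/w1.npy",P)
print(r.get_state()["tcp_pos"],r.get_state()["eef_rot"])
```

```text
[0.59954624 0.19079768 0.28640171] [ 1.79984223e+02 -6.75449205e-03 -8.98816992e+01]
```

View pics/w1.png

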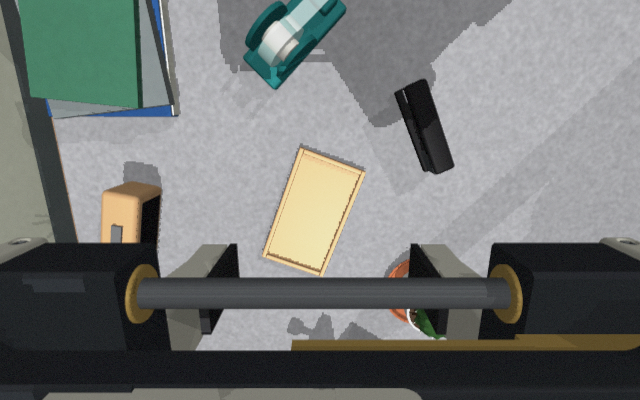

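The tray is fully visible, with corners at (300,147), (365,171), (322,275) and (263,257). Next I look at the saucer.

Call:
carry_out([
  [1,[-40,45,0],[0,0,0]],
  [1,[-80,90,0],[0,0,0]],
  [1,[-120,130,0],[0,0,0]],
  [1,[-120,130,0],[0,0,0]],
  [1,[-120,130,0],[0,0,0]],
])

```text
time_s: 1.3
tcp_pos: [0.4686, 0.3107, 0.2864]
eef_rot: [180.0, 0.0, -89.9]
contact_force: [1.0, 0.0, 0.3]
gripper_width: 0.0874
gripper_force: 0.0
```

```bash
cat >> h.py <<'E'
def clean(P):
    z=np.nan_to_num(P[...,2],nan=9); k=np.ones((3,3))
    Q=P.copy(); Q[cv2.dilate(z,k)-cv2.erode(z,k)>0.012]=np.nan; return Q
def fit(P,box,lo,hi,mask=None):
    m=np.isfinite(P[...,0])&(P[...,0]>box[0])&(P[...,0]<box[1])&(P[...,1]>box[2])&(P[...,1]<box[3])&(P[...,2]>lo)&(P[...,2]<hi)
    if mask is not None: m&=mask
    q=P[m]; a=(q[:,:2]*1000).astype(np.float32); rc=cv2.minAreaRect(a); cc=cv2.minEnclosingCircle(a)
    # algebraic circle through the hull points
    h=cv2.convexHull(a)[:,0]; 
    s=np.linalg.lstsq(np.c_[2*h,np.ones(len(h))],(h**2).sum(1),rcond=None)[0]
    print(len(q),"rect",np.round(rc[0],1),np.round(rc[1]),round(rc[2],1),"enc",np.round(cc[0],1),round(cc[1],1),"hullcirc",s[:2].round(1),round(float(np.sqrt(s[2]+s[0]**2+s[1]**2)),1),"z",np.round(np.median(q[:,2]),4)); return q
E
python3 - <<'E'
from h import *
P=np.load("pics/w1.npy"); im=cv2.imread("pics/w1.png"); hsv=cv2.cvtColor(im,cv2.COLOR_BGR2HSV)
m=(hsv[...,1]>60)&(hsv[...,0]>8)&(hsv[...,0]<28)
fit(P,(.5,.73,.14,.36),-.01,.03,m)
im,d,c=cap("wrist"); P=cloud(d,c); cv2.imwrite("pics/w2.png",im[...,::-1]); np.save("pics/w2.npy",P)
print(r.get_state()["tcp_pos"])
hsv=cv2.cvtColor(im,cv2.COLOR_RGB2HSV)
b=(.37,.54,.27,.45)
fit(P,b,.003,.016,(hsv[...,1]>110)&((hsv[...,0]<12)|(hsv[...,0]>172)))
fit(clean(P),b,.035,.064,hsv[...,1]<60)
fit(clean(P),b,.04,.11)
fit(clean(P),b,.07,.11)
E
```

```text
7793 rect [571.6 273.3] [168. 186.] 69.5 enc [580.4 266.3] 114.0 hullcirc [589.4 265.9] 98.8 z 0.0069
[0.46956887 0.30991561 0.28633832]
2211 rect [455.3 368.4] [109. 108.] 1.4 enc [455.4 368.1] 55.2 hullcirc [455.4 368.3] 54.8 z 0.0074
46 rect [460.6 336.8] [39.  7.] 5.4 enc [460.2 340.4] 19.5 hullcirc [457.9 363.7] 30.4 z 0.0578
1710 rect [458.  360.6] [61. 55.] 1.5 enc [457.9 364.5] 31.5 hullcirc [458.  364.6] 31.1 z 0.0912
1068 rect [459.  362.1] [45. 41.] 30.5 enc [457.6 364.4] 23.5 hullcirc [457.9 362.4] 21.9 z 0.098
```

View pics/w2.png

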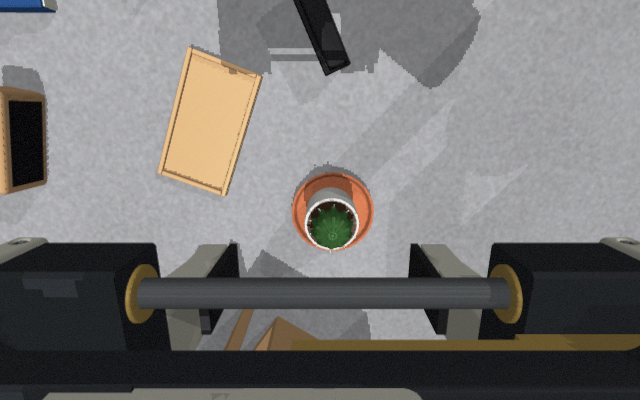

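The cactus stands within about 5 mm of the saucer's centre (saucer 455,368; pot 458,365), so I leave it. The tray still needs a clean fit.

Run:
```python
from h import *
for n in("w1","w2"):
    P=np.load(f"pics/{n}.npy"); im=cv2.imread(f"pics/{n}.png"); hsv=cv2.cvtColor(im,cv2.COLOR_BGR2HSV)
    m=((hsv[...,1]>60)&(hsv[...,0]>8)&(hsv[...,0]<28)).astype(np.uint8)
    k,l,st,_=cv2.connectedComponentsWithStats(m); u,v=((315,210) if n=="w1" else (210,120))
    fit(P,(.5,.75,.14,.38),-.01,.03,l==l[v,u])
```

```text
7779 rect [615.3 257. ] [168.  92.] 69.5 enc [615.5 256.6] 94.6 hullcirc [615.6 255.4] 87.3 z 0.0069
9832 rect [616.6 255.6] [166.  97.] 69.4 enc [616.  255.8] 95.0 hullcirc [612.2 254.1] 84.9 z 0.0069
```

Call:
carry_out([
  [1,[44,-30,0],[0,0,0.13]],
  [1,[88,-60,0],[0,0,0.26]],
  [1,[132,-90,0],[0,0,0.39]],
  [1,[176,-120,0],[0,0,0.52]],
  [1,[220,-150,20],[0,0,0.65]],
  [1,[267,-178,50],[0,0,0.777]],
  [1,[267,-178,95],[0,0,0.777]],
  [1,[267,-178,140],[0,0,0.777]],
  [1,[267,-178,170],[0,0,0.777]],
  [1,[267,-178,170],[0,0,0.777]],
  [1,[267,-178,170],[0,0,0.777]],
])

```text
time_s: 2.45
tcp_pos: [0.6484, 0.0413, 0.1167]
eef_rot: [-180.0, -0.1, -134.6]
contact_force: [0.5, 0.8, 1.2]
gripper_width: 0.0872
gripper_force: 0.0
```

Run:
```python
from h import *
im,d,c=cap("wrist"); P=cloud(d,c); Q=clean(P)
b=(.55,.72,-.06,.11)
fit(Q,b,.006,.08);fit(Q,b,.05,.08);fit(P,b,.006,.08)
print(r.get_state()["tcp_pos"])
```

```text
8746 rect [633.1  31.2] [121.  51.] 45.5 enc [632.8  31.1] 64.3 hullcirc [630.9  30.2] 56.0 z 0.042
2932 rect [642.7  40.9] [56. 51.] 46.0 enc [644.8  42.9] 34.8 hullcirc [644.5  42.7] 32.0 z 0.0621
11131 rect [633.3  31.3] [123.  52.] 45.6 enc [633.4  31.1] 65.8 hullcirc [631.8  30.3] 58.5 z 0.0413
[0.64941706 0.04212738 0.11841893]
```

Call:
carry_out([
  [1,[1,4,40],[0,0,0]],
  [1,[1,4,75],[0,0,0]],
  [1,[1,4,99],[0,0,0]],
  [1,[1,4,99],[0,0,0]],
  [1,[1,4,99],[0,0,0]],
  [0.4,[1,4,99],[0,0,0]],
  [0.4,[1,4,99],[0,0,0]],
  [0.4,[1,4,99],[0,0,0]],
  [0.4,[1,4,99],[0,0,0]],
  [0.4,[1,4,99],[0,0,0]],
])

```text
time_s: 3.5
tcp_pos: [0.645, 0.0451, 0.0181]
eef_rot: [-180.0, 0.0, -134.5]
contact_force: [1.7, -0.6, 0.5]
gripper_width: 0.0532
gripper_force: 0.8
```

Call:
carry_out([
  [0,[1,0,0],[0,0,0]],
  [0,[1,0,0],[0,0,0]],
  [0,[1,0,0],[0,0,0]],
  [0,[1,0,0],[0,0,0]],
  [0,[1,0,-20],[0,0,0]],
  [0,[1,0,-60],[0,0,0]],
  [0,[1,0,-80],[0,0,0]],
  [0,[1,0,-80],[0,0,0]],
], squeeze=30)

```text
time_s: 4.3
tcp_pos: [0.6444, 0.0445, 0.1]
eef_rot: [-179.9, 0.1, -134.5]
contact_force: [1.0, 0.2, -3.7]
gripper_width: 0.0517
gripper_force: 29.9
```

Call:
carry_out([
  [0,[-25,29,0],[0,0,-0.07]],
  [0,[-50,58,0],[0,0,-0.14]],
  [0,[-75,88,0],[0,0,-0.21]],
  [0,[-100,117,0],[0,0,-0.28]],
  [0,[-125,146,0],[0,0,-0.35]],
  [0,[-146,175,0],[0,0,-0.419]],
  [0,[-146,175,0],[0,0,-0.419]],
  [0,[-146,175,30],[0,0,-0.419]],
  [0,[-146,175,55],[0,0,-0.419]],
  [0,[-146,175,55],[0,0,-0.419]],
  [0,[-146,175,55],[0,0,-0.419]],
])

```text
time_s: 5.4
tcp_pos: [0.6204, 0.2701, 0.0413]
eef_rot: [179.9, -0.2, -110.5]
contact_force: [0.7, 1.1, -1.9]
gripper_width: 0.0516
gripper_force: 29.9
```

Run:
```python
from h import *
im,d,c=cap("wrist"); P=cloud(d,c); Q=clean(P)
cv2.imwrite("pics/w3.png",im[...,::-1]); np.save("pics/w3.npy",P)
b=(.52,.74,.15,.37)
hsv=cv2.cvtColor(im,cv2.COLOR_RGB2HSV)
fit(P,b,.02,.1,(hsv[...,0]>80)&(hsv[...,0]<100)&(hsv[...,1]>80))
print(r.get_state()["tcp_pos"],r.get_state()["eef_rot"])
```

```text
14461 rect [614.4 253.2] [123.  58.] 68.9 enc [613.2 253.7] 65.2 hullcirc [615.  250.4] 59.8 z 0.043
[0.62143865 0.27075167 0.04263385] [ 1.79990521e+02 -5.05959299e-02 -1.10524838e+02]
```

View pics/w3.png

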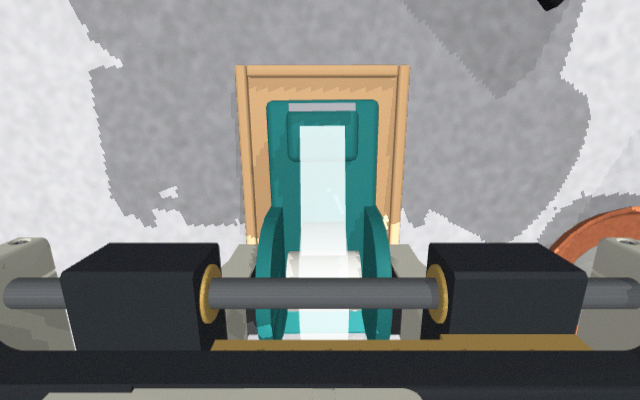

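Aligned and centred over the tray: the nose is at (322,105) between the lips at x=240 and 405. Lowering now.

Call:
carry_out([
  [0,[-1,0,8],[0,0,0]],
  [0,[-1,0,14],[0,0,0]],
  [0,[-1,0,17],[0,0,0]],
  [0,[-1,0,17],[0,0,0]],
  [0,[-1,0,18],[0,0,0]],
  [0,[-1,0,18],[0,0,0]],
])

```text
time_s: 6.05
tcp_pos: [0.6217, 0.2722, 0.0247]
eef_rot: [-180.0, 0.0, -110.5]
contact_force: [-0.2, 0.4, -2.7]
gripper_width: 0.0518
gripper_force: 29.9
```

Call:
carry_out([
  [0,[0,0,1],[0,0,0]],
  [0,[0,0,1.5],[0,0,0]],
  [0.75,[0,0,1],[0,0,0]],
  [0.75,[0,0,1],[0,0,0]],
  [0.75,[0,0,1],[0,0,0]],
  [0.75,[0,0,1],[0,0,0]],
  [0.75,[0,0,-10],[0,0,0]],
  [0.75,[0,0,-50],[0,0,0]],
  [0.75,[0,0,-100],[0,0,0]],
  [0.75,[10,0,-150],[0,0,0]],
  [0.75,[30,0,-190],[0,0,0]],
  [0.75,[30,0,-190],[0,0,0]],
])

```text
time_s: 7.25
tcp_pos: [0.6136, 0.2438, 0.2235]
eef_rot: [-179.5, 0.5, -110.5]
contact_force: [0.1, 1.7, -0.4]
gripper_width: 0.066
gripper_force: 0.0
```

Run:
```python
from h import *
im,d,c=cap("wrist"); P=cloud(d,c); Q=clean(P)
b=(.52,.74,.15,.37)
hsv=cv2.cvtColor(im,cv2.COLOR_RGB2HSV)
fit(P,b,.01,.1,(hsv[...,0]>80)&(hsv[...,0]<100)&(hsv[...,1]>80))
fit(P,b,.003,.015); fit(Q,b,.05,.08)
print(r.get_state()["tcp_pos"],r.get_state()["eef_rot"],r.get_state()["joints"].round(1))
# coaster & charger from w0 / side / scene
for n in("w0","side0","scene0"):
    P=np.load(f"pics/{n}.npy"); im=cv2.imread(f"pics/{n}.png"); v=im.max(-1)
    m=(cv2.morphologyEx(((v<75)).astype(np.uint8),cv2.MORPH_OPEN,np.ones((3,3)))>0)
    print(n); fit(P,(.36,.55,-.19,.01),.002,.012,m); 
    fit(P,(.58,.71,-.26,-.13),.002,.012,m)
```

```text
3265 rect [614.8 255.7] [122.  51.] 70.1 enc [614.4 255.8] 65.5 hullcirc [621.5 251.6] 56.6 z 0.0252
5880 rect [633.9 257.5] [207. 216.] 1.3 enc [633.9 248.2] 137.0 hullcirc [618.6 232.7] 120.3 z 0.0074
1782 rect [615.3 258. ] [80. 50.] 69.8 enc [616.5 261. ] 43.4 hullcirc [615.9 262.4] 38.1 z 0.0642
[0.6124927  0.24405615 0.21987382] [-179.72992179    0.37272702 -110.53863583] [ 38.7  19.   -2.4   0.  -68.1 -59.2]
w0
4295 rect [454.1 -87.8] [99. 99.] 57.5 enc [454.9 -88.2] 68.1 hullcirc [455.3 -88.7] 61.2 z 0.0066
1422 rect [ 639.7 -163.3] [35. 94.] 89.8 enc [ 639.7 -178.5] 46.8 hullcirc [ 639.7 -192.7] 47.2 z 0.0067
side0
435 rect [ 464.3 -111. ] [74. 58.] 58.2 enc [ 468.2 -112. ] 43.0 hullcirc [ 466.6 -111.3] 39.4 z 0.0055
337 rect [ 627.3 -209.3] [62. 99.] 46.4 enc [ 639.8 -196.4] 49.5 hullcirc [ 639.  -199.8] 46.1 z 0.0056
scene0
266 rect [459.7 -94.8] [94. 95.] 55.4 enc [457.9 -96.3] 61.8 hullcirc [459.3 -98.8] 56.0 z 0.0041
103 rect [ 655.9 -215.4] [86. 57.] 24.5 enc [ 650.  -204.6] 44.8 hullcirc [ 650.  -202.7] 42.5 z 0.0044
```

The dispenser sits at (615,256) in the tray at (616,256), yaw within 1°. Next is the earbuds case.

Call:
carry_out([
  [1,[40,3,0],[0,0,0.12]],
  [1,[80,6,0],[0,0,0.25]],
  [1,[120,10,0],[0,0,0.38]],
  [1,[160,13,0],[0,0,0.51]],
  [1,[205,17,0],[0,0,0.64]],
  [1,[250,21,0],[0,0,0.77]],
  [1,[290,24,0],[0,0,0.9]],
  [1,[330,28,20],[0,0,1.03]],
  [1,[368,31,50],[0,0,1.15]],
  [1,[368,31,90],[0,0,1.15]],
  [1,[368,31,90],[0,0,1.15]],
  [1,[368,31,90],[0,0,1.15]],
])

```text
time_s: 8.5
tcp_pos: [0.4532, -0.0899, 0.1249]
eef_rot: [-180.0, -0.1, -176.4]
contact_force: [-0.2, 0.6, 0.9]
gripper_width: 0.0873
gripper_force: 0.0
```

Run:
```python
from h import *
im,d,c=cap("wrist"); P=cloud(d,c); Q=clean(P); cv2.imwrite("pics/w4.png",im[...,::-1])
b=(.37,.54,-.18,0)
fit(Q,b,.024,.04);fit(P,b,.02,.04); fit(P,b,.003,.012,im.max(-1)<75)
print(r.get_state()["tcp_pos"],r.get_state()["eef_rot"],r.get_state()["joints"].round(1))
```

```text
3925 rect [452.7 -89.6] [60. 44.] 3.4 enc [453.4 -89.9] 35.3 hullcirc [452.8 -89. ] 32.6 z 0.0314
4325 rect [453.7 -89.5] [62. 46.] 3.2 enc [453.9 -89.4] 38.3 hullcirc [455.3 -88. ] 36.2 z 0.0313
7621 rect [452.4 -88.1] [ 98. 100.] 57.7 enc [452.5 -88.2] 68.8 hullcirc [451.7 -94.6] 59.9 z 0.0066
[ 0.45430845 -0.08945901  0.12578749] [-1.79968748e+02  3.79097030e-02 -1.76320204e+02] [ 13.4   5.9 -33.3   0.  -50.7 -99.7]
```

View pics/w4.png

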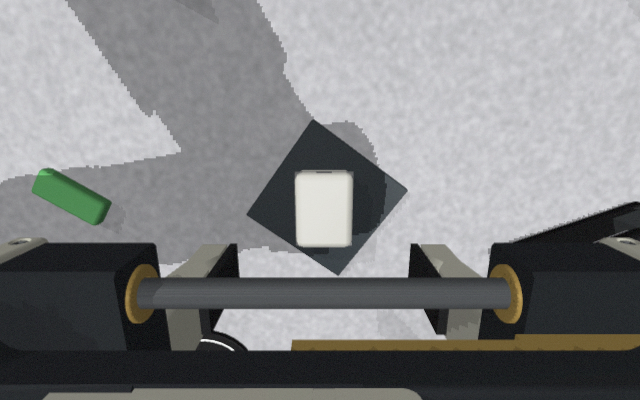

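The case is centred between the fingers at (323,208) and lies straight. Grasping it, then lifting.

Call:
carry_out([
  [1,[0,0,40],[0,0,0]],
  [1,[0,0,80],[0,0,0]],
  [1,[0,0,105],[0,0,0]],
  [1,[0,0,114],[0,0,0]],
  [1,[0,0,114],[0,0,0]],
  [0,[0,0,114],[0,0,0]],
  [0,[0,0,114],[0,0,0]],
  [0,[0,0,114],[0,0,0]],
  [0,[0,0,114],[0,0,0]],
  [0,[0,0,114],[0,0,0]],
  [0,[0,0,114],[0,0,0]],
  [0,[0,0,114],[0,0,0]],
], squeeze=12)

```text
time_s: 9.75
tcp_pos: [0.4532, -0.0898, 0.0108]
eef_rot: [-180.0, 0.0, -176.4]
contact_force: [-1.5, 0.3, 3.5]
gripper_width: 0.0462
gripper_force: 12.0
```

Call:
carry_out([
  [0,[0,0,-20],[0,0,0]],
  [0,[-20,10,-40],[0,0,0]],
  [0,[-60,30,-40],[0,0,0]],
  [0,[-105,50,-40],[0,0,0]],
  [0,[-150,72,-40],[0,0,0]],
  [0,[-183,89,-40],[0,0,0]],
  [0,[-183,89,-40],[0,0,0]],
  [0,[-183,89,-15],[0,0,0]],
  [0,[-183,89,0],[0,0,0]],
  [0,[-183,89,3],[0,0,0]],
  [0,[-183,89,5],[0,0,0]],
  [0,[-183,89,5],[0,0,0]],
])

```text
time_s: 10.95
tcp_pos: [0.6304, 0.0104, 0.006]
eef_rot: [-180.0, 0.0, -176.4]
contact_force: [0.7, 0.1, -1.5]
gripper_width: 0.0457
gripper_force: 12.0
```

Call:
carry_out([
  [0,[0,0,0.5],[0,0,0]],
  [1,[0,0,0.5],[0,0,0]],
  [1,[0,0,0],[0,0,0]],
  [1,[0,0,0],[0,0,0]],
  [1,[0,0,-40],[0,0,0]],
  [1,[0,0,-90],[0,0,0]],
  [1,[0,0,-140],[0,0,0]],
  [1,[0,-50,-180],[0,0,0]],
  [1,[0,-100,-190],[0,0,0]],
  [1,[0,-150,-190],[0,0,0]],
  [1,[0,-200,-190],[0,0,0]],
  [1,[0,-205,-190],[0,0,0]],
])

```text
time_s: 12.15
tcp_pos: [0.6427, -0.1981, 0.196]
eef_rot: [-180.0, 0.0, -176.6]
contact_force: [0.4, 0.7, -0.1]
gripper_width: 0.0879
gripper_force: 0.0
```

Call:
carry_out([
  [1,[0,0,0],[0,0,0]],
  [1,[0,0,0],[0,0,0]],
])

```text
time_s: 12.35
tcp_pos: [0.6428, -0.1942, 0.1953]
eef_rot: [180.0, -0.0, -176.5]
contact_force: [-0.2, 0.7, 0.7]
gripper_width: 0.0874
gripper_force: 0.0
```

Run:
```python
from h import *
im,d,c=cap("wrist"); P=cloud(d,c); Q=clean(P); cv2.imwrite("pics/w5.png",im[...,::-1])
b=(.56,.72,-.28,-.11)
fit(P,b,.09,.11);fit(Q,b,.085,.11); fit(P,b,.003,.012,im.max(-1)<90)
print(r.get_state()["tcp_pos"],r.get_state()["eef_rot"])
```

```text
1343 rect [ 641.1 -192.9] [65. 65.] 79.0 enc [ 641.1 -192.8] 33.0 hullcirc [ 641.1 -192.9] 32.7 z 0.1008
1034 rect [ 640.6 -193.2] [64. 63.] 28.8 enc [ 640.5 -193. ] 32.4 hullcirc [ 640.5 -192.9] 31.9 z 0.0984
1952 rect [ 624.5 -198.3] [69. 99.] 9.6 enc [ 639.1 -196. ] 49.8 hullcirc [ 639.  -195.8] 49.1 z 0.0068
[ 0.64298212 -0.19345946  0.19541982] [ 1.79986778e+02 -1.34622587e-02 -1.76396836e+02]
```

View pics/w5.png

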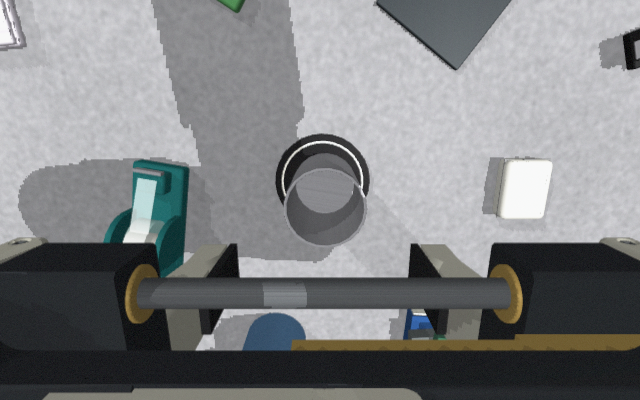

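The tumbler is centred at (325,207) between the fingers, and the earbuds case is parked flat at (525,188). Grasping the tumbler.

Call:
carry_out([
  [1,[2,0,40],[0,0,0]],
  [1,[2,0,80],[0,0,0]],
  [1,[2,0,115],[0,0,0]],
  [1,[2,0,135],[0,0,0]],
  [1,[2,0,135],[0,0,0]],
  [1,[2,0,135],[0,0,0]],
  [0,[2,0,135],[0,0,0]],
  [0,[2,0,135],[0,0,0]],
  [0,[2,0,135],[0,0,0]],
  [0,[2,0,135],[0,0,0]],
  [0,[2,0,135],[0,0,0]],
  [0,[2,0,135],[0,0,0]],
], squeeze=18)

```text
time_s: 13.6
tcp_pos: [0.6417, -0.1942, 0.0617]
eef_rot: [-180.0, 0.1, -176.4]
contact_force: [-1.2, 2.1, 5.4]
gripper_width: 0.0664
gripper_force: 18.0
```

Call:
carry_out([
  [0,[0,0,-15],[0,0,0]],
  [0,[0,0,-35],[0,0,0]],
  [0,[40,26,-40],[0,0,0]],
  [0,[80,52,-40],[0,0,0]],
  [0,[120,78,-40],[0,0,0]],
  [0,[160,104,-40],[0,0,0]],
  [0,[180,118,-40],[0,0,0]],
  [0,[180,118,-40],[0,0,0]],
  [0,[180,118,-20],[0,0,0]],
  [0,[180,118,-6],[0,0,0]],
  [0,[180,118,-2],[0,0,0]],
  [0,[180,118,-1],[0,0,0]],
])

```text
time_s: 14.8
tcp_pos: [0.4545, -0.088, 0.0617]
eef_rot: [-180.0, -0.0, -176.4]
contact_force: [-0.6, 0.5, 0.1]
gripper_width: 0.0661
gripper_force: 18.0
```

Run:
```python
from h import *
im,d,c=cap("wrist"); P=cloud(d,c); cv2.imwrite("pics/w6.png",im[...,::-1])
b=(.36,.56,-.19,.01)
fit(P,b,.095,.112); fit(P,b,.003,.012,im.max(-1)<75)
s=r.get_state(); print(s["tcp_pos"],s["contact_force"],s["gripper_force"])
```

```text
4101 rect [447.7 -88.4] [ 54. 102.] 3.1 enc [442.1 -88.7] 50.8 hullcirc [455.1 -86.5] 39.5 z 0.1012
8862 rect [452.6 -87.7] [99. 99.] 57.5 enc [452.8 -87.9] 69.2 hullcirc [449.2 -88.4] 61.8 z 0.0066
[ 0.4544841 -0.0879635  0.0618532] [-1.00035676  0.52352329 -1.97373501] 17.99987087957561
```

View pics/w6.png

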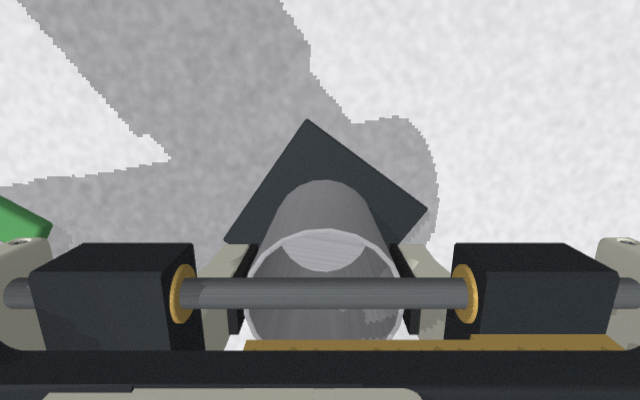

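The tumbler is upright over the coaster, with its base around (325,205). Releasing it.

Call:
carry_out([
  [0,[0,0,0.5],[0,0,0]],
  [0,[0,0,1],[0,0,0]],
  [1,[0,0,1],[0,0,0]],
  [1,[0,0,0.5],[0,0,0]],
  [1,[0,0,0.5],[0,0,0]],
  [1,[0,0,-20],[0,0,0]],
  [1,[0,0,-50],[0,0,0]],
  [1,[0,0,-90],[0,0,0]],
  [1,[0,0,-120],[0,0,0]],
  [1,[-30,15,-140],[0,0,0]],
  [1,[-70,35,-140],[0,0,0]],
  [1,[-90,45,-140],[0,0,0]],
])

```text
time_s: 16.05
tcp_pos: [0.5438, -0.0358, 0.2027]
eef_rot: [180.0, 0.2, -176.4]
contact_force: [-1.3, 0.4, -1.2]
gripper_width: 0.0877
gripper_force: 0.0
```

Call:
carry_out([
  [1,[-40,20,0],[0,0,0]],
  [1,[-80,45,0],[0,0,0]],
  [1,[-92,54,30],[0,0,0]],
  [1,[-92,54,70],[0,0,0]],
  [1,[-92,54,80],[0,0,0]],
  [1,[-92,54,80],[0,0,0]],
  [1,[-92,54,80],[0,0,0]],
])

```text
time_s: 16.75
tcp_pos: [0.6302, 0.0222, 0.1233]
eef_rot: [-180.0, 0.1, -176.4]
contact_force: [0.1, 0.1, 0.9]
gripper_width: 0.0881
gripper_force: 0.0
```

Run:
```python
from h import *
im,d,c=cap("wrist"); P=cloud(d,c)
fit(P,(.56,.71,-.07,.09),.013,.04)
print(r.get_state()["tcp_pos"],r.get_state()["eef_rot"])
im,d,c=cap("side"); P=cloud(d,c); cv2.imwrite("pics/side1.png",im[...,::-1])
fit(clean(P),(.36,.56,-.19,.01),.03,.12);fit(clean(P),(.57,.71,-.27,-.12),.003,.012,im.max(-1)<90)
```

```text
4210 rect [631.7  10.8] [63. 47.] 3.3 enc [632.1  11.1] 38.6 hullcirc [634.6   9.6] 37.0 z 0.0253
[0.63056251 0.02239314 0.12384145] [ 1.79990304e+02  1.71087492e-01 -1.76390289e+02]
640 rect [455.7 -88.9] [66. 50.] 78.5 enc [455.6 -88.9] 33.2 hullcirc [455.4 -88.9] 32.5 z 0.0701
1225 rect [ 640.1 -195.4] [99. 97.] 84.5 enc [ 639.3 -195.4] 50.5 hullcirc [ 640.  -195.7] 49.6 z 0.0058
```

View pics/side1.png

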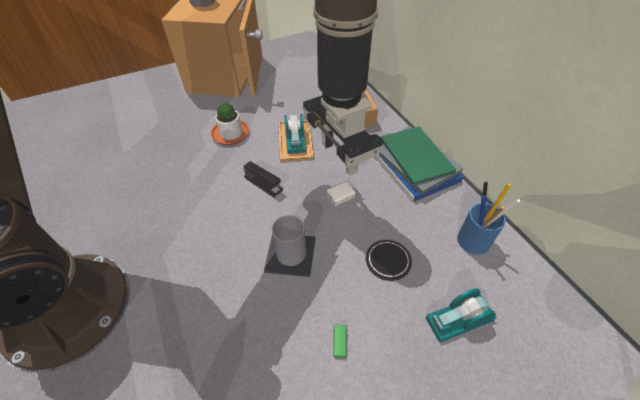

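The tumbler stands centred on the coaster (290,240) and the dispenser is in the tray (295,135). The charger (388,260) is now clear at (0.640, −0.1955). Grasping the earbuds case.

Call:
carry_out([
  [1,[0,-12,40],[0,0,0]],
  [1,[0,-12,80],[0,0,0]],
  [1,[0,-12,108],[0,0,0]],
  [1,[0,-12,116],[0,0,0]],
  [1,[0,-12,116],[0,0,0]],
  [0,[0,-12,116],[0,0,0]],
  [0,[0,-12,116],[0,0,0]],
  [0,[0,-12,116],[0,0,0]],
  [0,[0,-12,116],[0,0,0]],
  [0,[0,-12,116],[0,0,0]],
  [0,[0,-12,116],[0,0,0]],
  [0,[0,-12,116],[0,0,0]],
], squeeze=12)

```text
time_s: 18.05
tcp_pos: [0.6303, 0.0105, 0.0058]
eef_rot: [-180.0, 0.0, -176.4]
contact_force: [-1.5, 0.1, 3.4]
gripper_width: 0.0463
gripper_force: 12.0
```

Call:
carry_out([
  [0,[0,0,-20],[0,0,0]],
  [0,[0,-20,-40],[0,0,0]],
  [0,[1,-65,-40],[0,0,0]],
  [0,[2,-110,-40],[0,0,0]],
  [0,[3,-155,-40],[0,0,0]],
  [0,[4,-195,-40],[0,0,0]],
  [0,[4,-206,-40],[0,0,0]],
  [0,[4,-206,-40],[0,0,0]],
  [0,[4,-206,-20],[0,0,0]],
  [0,[4,-206,-10],[0,0,0]],
  [0,[4,-206,-7],[0,0,0]],
  [0,[4,-206,-6],[0,0,0]],
])

```text
time_s: 19.25
tcp_pos: [0.6388, -0.1943, 0.0117]
eef_rot: [-180.0, -0.1, -176.3]
contact_force: [-3.2, 1.9, 7.0]
gripper_width: 0.0459
gripper_force: 12.0
```

Call:
carry_out([
  [0,[0,0,0],[0,0,0]],
  [0,[0,0,0.5],[0,0,0]],
  [1,[0,0,0.5],[0,0,0]],
  [1,[0,0,0],[0,0,0]],
  [1,[0,0,0],[0,0,0]],
  [1,[0,0,-40],[0,0,0]],
  [1,[0,0,-90],[0,0,0]],
  [1,[0,0,-140],[0,0,0]],
  [1,[0,0,-190],[0,0,0]],
  [1,[0,20,-220],[0,0,0]],
  [1,[0,20,-220],[0,0,0]],
  [1,[0,20,-220],[0,0,0]],
])

```text
time_s: 20.45
tcp_pos: [0.6381, -0.175, 0.2324]
eef_rot: [180.0, 0.1, -176.4]
contact_force: [1.0, 0.6, -0.8]
gripper_width: 0.0878
gripper_force: 0.0
```

Run:
```python
from h import *
im,d,c=cap("wrist"); P=cloud(d,c); cv2.imwrite("pics/w7.png",im[...,::-1])
b=(.57,.71,-.27,-.12)
fit(P,b,.02,.045); fit(P,b,.003,.012,im.max(-1)<75)
im,d,c=cap("side"); Q=clean(cloud(d,c)); cv2.imwrite("pics/side2.png",im[...,::-1])
fit(Q,(.43,.50,-.34,-.27),.004,.03); fit(Q,(.41,.54,.06,.2),.02,.06); 
Q0=clean(np.load("pics/side0.npy")); fit(Q0,(.43,.50,-.34,-.27),.004,.03); fit(Q0,(.41,.54,.06,.2),.02,.06)
fit(Q,(.36,.56,-.19,.01),.03,.12)
```

```text
2283 rect [ 640.9 -194.5] [63. 46.] 3.7 enc [ 641.5 -194.1] 38.2 hullcirc [ 643.  -191.8] 35.6 z 0.0312
2567 rect [ 639.3 -195.6] [98. 97.] 47.0 enc [ 639.3 -196. ] 49.6 hullcirc [ 639.3 -195.8] 49.1 z 0.0068
324 rect [ 460.3 -304.5] [55. 20.] 61.8 enc [ 461.1 -304.8] 28.7 hullcirc [ 461.4 -307.3] 25.5 z 0.0124
266 rect [472.6 132.2] [ 20. 106.] 24.9 enc [471.9 132. ] 53.1 hullcirc [491.  139.4] 52.6 z 0.0456
328 rect [ 461.1 -305.1] [54. 20.] 63.5 enc [ 461.1 -305.2] 28.8 hullcirc [ 469.2 -310.9] 28.1 z 0.0122
278 rect [472.3 133.4] [ 22. 107.] 25.2 enc [471.  132.5] 53.7 hullcirc [470.4 132.7] 46.9 z 0.0453
613 rect [453.9 -88.2] [67. 52.] 80.8 enc [456.2 -89. ] 33.8 hullcirc [455.1 -88.8] 32.6 z 0.0708
```

View pics/side2.png

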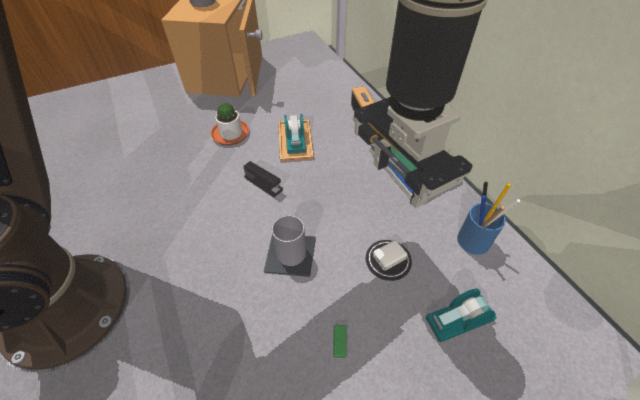

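All four things stand in their places: cactus (230,128), dispenser (295,135), tumbler (290,240) and case (390,256). The eraser and stapler have not moved, and the gripper is clear. Handing in.

```bash
python3 -c "
from plant import r
print(r.close_job())"
```

```text
the job is handed in; nothing more can be done
None
```

The job is handed in: tumbler, earbuds case and dispenser are in their own places, the cactus was already in its saucer and left there (all four measured within about 5 mm of centre), and the eraser and stapler did not move; no verdict came back.

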